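# Lay the strop down against its stop

## Robot

A 6-joint arm with a two-finger parallel gripper is mounted at the origin on a cart in front of the work surface, level with it; the furniture and walls round the work are solid. World frame = base frame: x ahead of the robot, y to its left, z up, the work surface at z = 0. Lengths are in mm, angles in rad, forces in N, time in s.
With the tool pointing down it reaches from about 350 to 850 mm from the base axis. Payload 8.1 kg.
Tool frame: the origin (TCP) lies at the very end of the fingers, on their centre line; the grasp point (between the pads) lies 19 mm behind it; z points along the fingers, y is the direction in which the jaws open and shut (so a half turn about z gives the same grasp; the last joint's range is limited). The gripper opens to 93 mm and grips with 3 to 60 N. Pads are 15 mm wide; open, the fingers measure 128 mm over their backs; the gripper's body (75 mm by 188 mm) begins 65 mm behind the grasp point.
Start: joints at [1.106, 0.13, 1.488, -0, 1.523, -0.085], TCP at [222.42, 557.256, 218.635] pointing down, gripper open.
Joint ranges: [-2.96, 2.96], [-0.89, 2.26], [0.02, 2.5], [-1.34, 4.48], [0, 2.73], [-2.66, 2.66]. Speed limits (rad/s): [2.39, 2.39, 2.79, 3.14, 3.14, 3.14].

## Interface

Orientations are given as [roll, pitch, yaw] about the fixed x, y, z axes, in that order (R = Rz(yaw) Ry(pitch) Rx(roll)).
In Python, from plant import robot gives the robot as it stands.
- The arm moves only by the tool apply_moves, never from a script. Its argument "moves" is a list of rows, each a list of 7 numbers: the shift along the tool's x, y, z normalised to -1 to 1, where 1 is 0.15 m, then the turn, a rotation vector about the tool's x, y, z normalised to -1 to 1, where 1 is 60 degrees, then the gripper's target within -1 to 1 (fully open at 1, half-way at 0, shut at -1). In form: [[dx, dy, dz, rx, ry, rz, grip], ...]. A call has 1 to 20 rows; each row is the pose to reach, as a shift and turn from the pose commanded when the call began, along the tool's axes at that moment; what a row does not reach only later rows make up. A row lasts 1/10 s, in which the tool goes at most 50 mm and 8.59 degrees, less where a joint would pass 70% of its speed; a pose out of reach is approached as far as the arm can. A call with a number of a shift or a turn outside -1 to 1 is refused whole. A call with a gripper value outside its range is refused whole. The fingers move at their own pace and stop on an object; the grip force is fixed at half the most. Time passes only in rows, so rows that repeat a pose let the fingers close. It gives the time, the measured TCP pose, the force and the opening at its end, in the units of the state.
- robot.observe(): the state, without advancing time (a new reading comes with each control period).
- robot.read_camera(name): name is "scene" or "top" or "wrist"; returns (picture, depth): 420x560x3 uint8, red, green, blue; 420x560 float32, mm along the optical axis (not along the pixel's ray), 0 where there is no reading.
- robot.camera_info(name): a dict with "mtx" (3x3 intrinsics, pixels), "k1" (the pictures are not rectified: a ray, as slopes to the right and down, at radius r is drawn at 1 + k1 r^2 times it, then the intrinsics apply), "origin" and "orientation" of the camera in the world. Camera axes: x right, y up, looking along -z (the intrinsics and any distortion apply to the point x, -y, -z); pixel columns grow to the right and rows downward; lengths in mm; the calibration is good to about 2 mm. A picture is of the moment at which its call begins: read the wrist's pose just before it. camera_info takes no time and is no camera call; for the wrist camera it gives the pose at the moment of the call.
- robot.close_job(): hands the job in, once; it reports no verdict.
The state is a dict: "t": time; "joint_positions": joint angles; "joint_vel": joint speeds; "joint_torque": joint torques, N m; "eef_pos": TCP position; "ee_rot": TCP orientation; "ft_force": force on the tool from outside, world axes, zero at the start; "torque": the same for the moment, N m; "finger_gap": opening from 0.0 (shut) to 1.0 (fully open).
Only numpy, scipy, OpenCV 4.12 (cv2) and the standard library are available. Lean on these libraries where they do the work, as an engineer would, in place of code of your own. Each camera call takes 0.05 s, during which the arm holds its last target. There are 200 camera calls.

## Task

Get the strop ready for use: with the fingers, push the top of the standing strop block so that it tips over along the board, away from the stop, and let it down gently until it lies flat with its brown face up; it must not drop. Then push it back along the board until its foot end sits snug and square against the stop. Do not lift or carry it, leave the chisel, the oil bottle and the jar where they are, and finish clear of everything.

Things in the scene. Friction and masses are not known exactly. Their poses are not given: they have to be found in the camera images.
- strop: Loose black strop block, 34 x 50 x 150 mm (x, y, z), 0.2 to 0.42 kg, standing on the board. Origin: centre of its foot (underside); z runs up to its top. Its brown stropping face is the -x side and faces the stop; the black +x side (each 17 mm from the axis) is underneath once it lies. Past about 12 degrees of tilt it falls freely unless something, such as a second finger, takes its weight in front.
- tip_edge (a point): Middle of the bottom edge of the strop's black +x side: the edge it tips about, which stays down on the board (z = 12 mm) through the whole job. Axes as the strop's.
- strop_board: Fixed plywood board, 310 x 120 mm (x, y), top 12 mm above the bench, with a dark hardwood stop 30 mm thick across its -x end, 30 mm higher than the board's top. Origin: on the bench; +x runs along the board away from the stop. Its top is clear from the stop's face at x = -130 mm to the far end at x = +150 mm. The strop starts 15 to 45 mm clear of the stop.
- stop_face (a point): Middle of the stop's face that looks along the board (+x of the board), 15 mm above the board's top; axes as the board's.
- oil: Bystander: brown oil bottle with red cap, 44 mm in diameter, 155 mm tall, standing on the bench beside the board, past the chisel. Origin: centre of its underside.
- chisel: Bystander: chisel with yellow-brown handle, 38 x 290 x 26 mm, lying on the bench beside the board. Origin: centre of its underside, its length along y.
- pegs: Bystander: small red jar with dark lid, 52 mm in diameter, 48 mm tall, on the bench beside the board. Origin: centre of its underside.
There are look-alikes about, which are no part of the job. Of the things like the strop, leave any that is turquoise; of the rest the smaller one is meant.

How it is judged:
By the outcome, as a careful person would: the job done as asked, in the order asked, and still so for the second after the job is handed in, with the robot touching nothing.
It also fails if it takes over 64 s, if anything falls off the work surface, if the arm or the gripper's body presses on something with over 40 N, if the wrist force passes 120 N, or if a joint passes its speed limit or range.

## Working session

There is one attempt and no reset: what is moved stays moved. The work goes in short steps, Python scripts to look and compute and a tool call to move; the robot and the scene stay as the last step left them, time stands still between calls to the robot, and variables do not carry over. Pictures are saved under pics/ and viewed, about 8 in all and at most 12, crops included, and the job is handed in when it is done.

Besides the shell and the picture viewer there is one more tool, called as name(argument=value, ...) on one line, values as JSON. apply_moves: Moves the arm, as the interface text tells. Its arguments: {"type":"object","properties":{"moves":{"type":"array","items":{"type":"array","items":{"type":"number"}}}},"required":["moves"]}

```bash
mkdir -p pics; ls; cat > h.py <<'E'
import numpy as np, cv2
from scipy.spatial.transform import Rotation as R
from plant import robot
def cam(name):
    i=robot.camera_info(name); p,d=robot.read_camera(name); return i,p,d
def rot(o):
    o=np.array(o,float)
    return o if o.shape==(3,3) else (R.from_euler('xyz',o).as_matrix() if o.size==3 else R.from_quat(o).as_matrix())
def slopes(i,uv):
    uv=np.atleast_2d(np.array(uv,float)); K=np.array(i['mtx']); k=i['k1']
    s=np.c_[(uv[:,0]-K[0,2])/K[0,0],(uv[:,1]-K[1,2])/K[1,1]]; q=s.copy()
    for _ in range(10): q=s/(1+k*(q**2).sum(1))[:,None]
    return q
def onplane(i,uv,z):
    s=slopes(i,uv); d=np.c_[s[:,0],-s[:,1],-np.ones(len(s))]@rot(i['orientation']).T
    o=np.array(i['origin']); return o+d*((z-o[2])/d[:,2])[:,None]
def withdepth(i,uv,dep):
    s=slopes(i,uv); d=np.c_[s[:,0],-s[:,1],-np.ones(len(s))]*np.atleast_1d(dep)[:,None]
    return d@rot(i['orientation']).T+np.array(i['origin'])
def save(n,p): cv2.imwrite('pics/'+n,cv2.cvtColor(p,cv2.COLOR_RGB2BGR))
E
python3 - <<'E'
from h import *
print(robot.observe())
for n in('scene','top'):
    i,p,d=cam(n); print(n,i); save(n+'0.png',p); np.savez(n+'0.npz',p=p,d=d)
E
```

```text
pics
{'t': 0.0, 'joint_positions': array([ 1.10562279e+00,  1.31158300e-01,  1.48930837e+00, -3.07990280e-05,
        1.52305280e+00, -8.54106991e-02]), 'joint_vel': array([ 0.00046999, -0.00048812, -0.00116335, -0.00190044, -0.00042892,
        0.00101816]), 'joint_torque': array([ 1.44576818e-03, -5.59862816e+01, -4.91742969e+01,  7.70213362e-02,
        3.53850983e-02, -1.30117860e-04]), 'eef_pos': array([222.14304348, 556.7089645 , 217.57323484]), 'ee_rot': array([-3.13967024e+00, -1.33721214e-04,  2.76183119e+00]), 'ft_force': array([-0.35706162, -0.59772739,  0.29038538]), 'torque': array([-0.05896099,  0.03266618, -0.03849095]), 'finger_gap': 1.0024058524688086}
scene {'mtx': array([[540.6840555 ,   0.        , 267.24133866],
       [  0.        , 540.6840555 , 212.5030576 ],
       [  0.        ,   0.        ,   1.        ]]), 'k1': -0.014531386936601842, 'origin': array([-241.63102941, 1132.24944402,  575.85798267]), 'orientation': array([ 1.09109268,  0.00884534, -2.41511211])}
top {'mtx': array([[464.77102479,   0.        , 280.92678238],
       [  0.        , 464.77102479, 202.25633353],
       [  0.        ,   0.        ,   1.        ]]), 'k1': -0.0949500919466972, 'origin': array([380.03393667, 354.34795301, 942.80513336]), 'orientation': array([ 0.08627087, -0.02054829, -1.58059686])}
```

View pics/scene0.png

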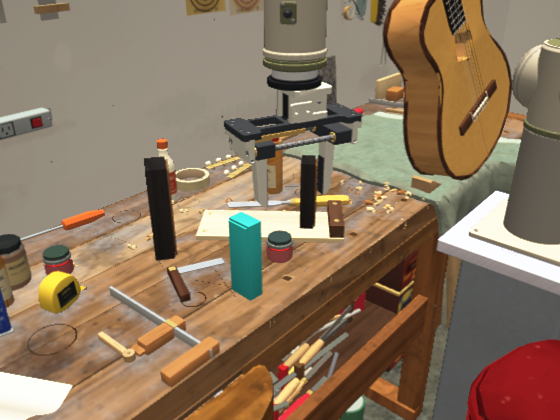

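View pics/top0.png

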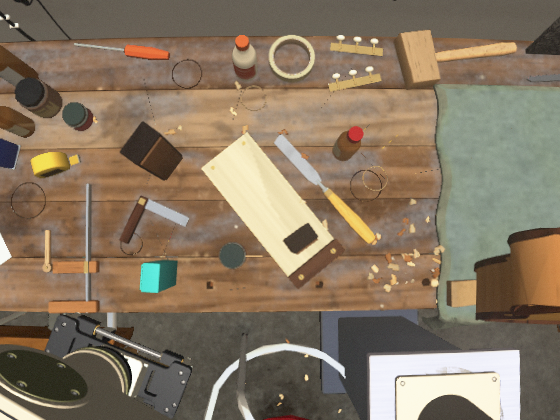

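The things that could be taken for the strop are:
- the black block on the board (scene 308,190; top 300,238)
- the larger black block on the bench (scene 160,208; top 152,150)
- the turquoise block (scene 245,255; top 157,276)

I choose the smaller black one, standing on the board.

```bash
python3 - <<'E'
from h import *
i=robot.camera_info('top'); z=np.load('top0.npz'); p,d=z['p'],z['d']
hsv=cv2.cvtColor(p,cv2.COLOR_RGB2HSV)
vv,uu=np.mgrid[0:420,0:560]; P=withdepth(i,np.c_[uu.ravel(),vv.ravel()],d.ravel()).reshape(420,560,3)
roi=(uu>190)&(uu<360)&(vv>120)&(vv<300)
H=P[...,2]
def rect(m,zz,n):
    m=cv2.morphologyEx(m.astype(np.uint8),cv2.MORPH_OPEN,np.ones((3,3)))
    c=max(cv2.findContours(m,0,2)[0],key=cv2.contourArea).reshape(-1,2)
    W=onplane(i,c,zz)[:,:2].astype(np.float32); r=cv2.minAreaRect(W); print(n,r,cv2.boxPoints(r).round(1).tolist()); return r
def med(m): print(np.median(H[m]))
t=roi&(H>140); med(t); rect(t,162,'strop top')
b=roi&(H>6)&(H<20)&(hsv[...,2]>150)&(hsv[...,1]<110); med(b); rect(b,12,'board light')
s=roi&(H>36)&(H<48); med(s); rect(s,42,'stop')
for nm,(a,c) in dict(oil=(348,143),jar=(231,255),chh=(355,220),chb=(298,160),big=(150,150)).items(): print(nm,P[c,a].round())
save('crop1.png',cv2.resize(p[120:300,190:390],None,fx=3,fy=3))
E
```

```text
160.8053118728028
strop top ((385.32147216796875, 304.392578125), (33.36678695678711, 50.181251525878906), 35.371925354003906) [[357.20001220703125, 315.20001220703125], [386.20001220703125, 274.29998779296875], [413.3999938964844, 293.6000061035156], [384.3999938964844, 334.5]]
10.985179154969956
board light ((460.8013000488281, 360.53399658203125), (279.4920654296875, 127.4267349243164), 38.46251678466797) [[311.70001220703125, 323.5], [391.0, 223.6999969482422], [609.9000244140625, 397.6000061035156], [530.5999755859375, 497.29998779296875]]
41.75886189939138
stop ((337.9927978515625, 268.1152648925781), (30.456588745117188, 119.59119415283203), 38.430179595947266) [[288.8999938964844, 305.5], [363.20001220703125, 211.8000030517578], [387.1000061035156, 230.6999969482422], [312.79998779296875, 324.3999938964844]]
oil [558. 214. 119.]
jar [357. 432.  49.]
chh [423. 188.  25.]
chb [547. 299.   7.]
big [534. 554. 187.]
```

View pics/crop1.png

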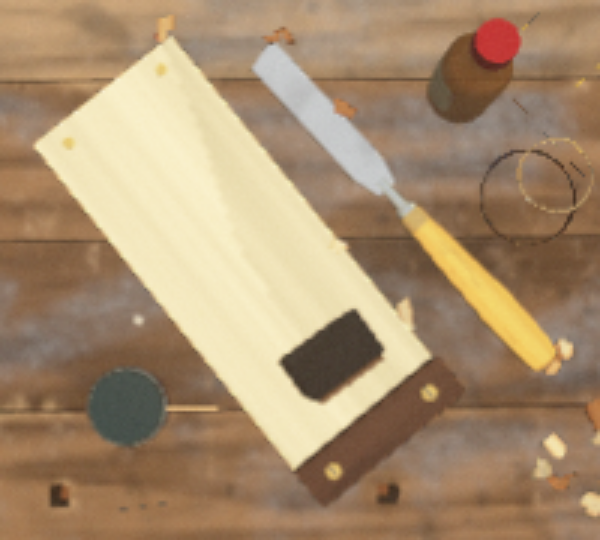

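```bash
cat >> h.py <<'E'
import json,os
A=np.deg2rad(35.4); U=np.array([np.cos(A),np.sin(A),0]); V=np.array([-np.sin(A),np.cos(A),0]); Z=np.array([0,0,1.])
C=np.array([385.3,304.4,12.])
def tool(phi,u=U,v=V):  # phi deg: + = tips with the strop
    return R.from_rotvec(np.deg2rad(phi)*v)*R.from_matrix(np.c_[-u,v,-Z])
def getcmd():
    c=json.load(open('cmd.json')); return np.array(c[0]),R.from_quat(c[1])
def setcmd(row):  # fold a commanded row into the stored pose
    p,r=getcmd(); row=np.array(row)
    json.dump([(p+r.apply(row[:3]*150)).tolist(),(r*R.from_rotvec(row[3:6]*np.pi/3)).as_quat().tolist()],open('cmd.json','w'))
def rows(poses,g):
    p,r=getcmd(); out=[]
    for q,o in poses:
        out.append([round(float(x),3)+0. for x in np.r_[r.inv().apply(np.array(q)-p)/150,(r.inv()*o).as_rotvec()/(np.pi/3)]]+[g])
    return out
def show(poses,g):
    for x in rows(poses,g): print(x)
if not os.path.exists('cmd.json'):
    json.dump([[222.42,557.256,218.635],R.from_euler('xyz',[-3.13967,-.0001337,2.7618]).as_quat().tolist()],open('cmd.json','w'))
def st():
    o=robot.observe(); print('t',o['t'],'p',np.round(o['eef_pos'],1),'r',np.round(o['ee_rot'],3),'F',np.round(o['ft_force'],1),'M',np.round(o['torque'],2),'gap',round(o['finger_gap'],3),'q',np.round(o['joint_positions'],2))
E
python3 - <<'E'
from h import *
Q=C-6*U+130*Z
o0=tool(0); o=tool(-35)
tcp=Q+19*o.apply([0,0,1]); print('grasp tcp',tcp,o.as_euler('xyz'))
show([(C+300*Z+0*U,o0)],1)
E
```

```text
grasp tcp [389.29245705 307.23729155 126.43611116] [-3.14159265  0.61086524 -2.5237461 ]
[-1.633, -1.164, -0.62, -0.002, -0.001, -0.953, 1]
```

apply_moves(moves=[[-0.2, -0.15, -0.2, 0, 0, -0.14, 1], [-0.4, -0.3, -0.35, 0, 0, -0.28, 1], [-0.6, -0.44, -0.35, 0, 0, -0.42, 1], [-0.8, -0.58, -0.35, 0, 0, -0.56, 1], [-0.95, -0.7, -0.35, 0, 0, -0.7, 1], [-0.95, -0.7, -0.35, 0, 0, -0.84, 1], [-0.95, -0.7, -0.35, 0, 0, -0.953, 1], [-0.95, -0.7, -0.35, 0, 0, -0.953, 1], [-0.95, -0.7, -0.35, 0, 0, -0.953, 1]])

```text
t: 1.0
eef_pos: [315.7, 406.8, 270.8]
ee_rot: [-3.141, -0.001, -2.527]
ft_force: [-0.5, 0.6, 0.4]
finger_gap: 1.001
```

```bash
python3 - <<'E'
from h import *
setcmd([-0.95,-0.7,-0.35,0,0,-0.953]); print(getcmd()[0],getcmd()[1].as_euler('xyz')); st()
show([(C+258*Z-40*U,tool(0)),(C+258*Z-40*U,tool(-35))],1)
E
```

```text
[315.883273   407.00072824 271.31772875] [-3.14066293e+00 -1.68822015e-03 -2.52340670e+00]
t 1.0 p [315.7 406.8 270.8] r [-3.141e+00 -1.000e-03 -2.527e+00] F [-0.5  0.6  0.4] M [0.05 0.01 0.01] gap 1.001 q [ 0.81 -0.12  1.64  0.    1.62 -1.37]
[0.286, -0.826, 0.01, -0.001, -0.002, 0.0, 1]
[0.286, -0.826, 0.01, -0.001, -0.585, 0.001, 1]
```

apply_moves(moves=[[0.06, -0.2, 0.01, 0, -0.1, 0, 1], [0.12, -0.4, 0.01, 0, -0.2, 0, 1], [0.19, -0.6, 0.01, 0, -0.3, 0, 1], [0.25, -0.75, 0.01, 0, -0.4, 0, 1], [0.286, -0.826, 0.01, 0, -0.5, 0, 1], [0.286, -0.826, 0.01, 0, -0.585, 0, 1], [0.286, -0.826, 0.01, 0, -0.585, 0, 1], [0.286, -0.826, 0.01, 0, -0.585, 0, 1]])

```text
t: 1.8
eef_pos: [374.8, 301.1, 271.7]
ee_rot: [-3.139, 0.585, -2.525]
ft_force: [-0.6, 0.2, -0.4]
finger_gap: 1.0
```

```bash
python3 - <<'E'
from h import *
setcmd([0.286,-0.826,0.01,0,-0.585,0]); print(getcmd()[0],getcmd()[1].as_euler('xyz')); st()
i,p,d=cam('wrist'); save('w1.png',p); np.savez('w1.npz',p=p,d=d)
i2,p2,d2=cam('top')
vv,uu=np.mgrid[0:420,0:560]; P=withdepth(i,np.c_[uu.ravel(),vv.ravel()],d.ravel()).reshape(420,560,3)
rel=P-C; m=(abs(rel@U)<45)&(abs(rel@V)<55)&(P[...,2]>152)&(P[...,2]<172)&(d>0)
print(m.sum(),np.median(P[m][:,2]) if m.any() else 0)
if m.sum()>100:
    m=cv2.morphologyEx(m.astype(np.uint8),cv2.MORPH_OPEN,np.ones((3,3)))
    c=max(cv2.findContours(m,0,2)[0],key=cv2.contourArea).reshape(-1,2)
    print(cv2.minAreaRect(onplane(i,c,162)[:,:2].astype(np.float32)), c.min(0),c.max(0))
E
```

```text
[352.72885965 281.16531827 270.00534872] [-3.14045763  0.61092204 -2.52275405]
t 1.8 p [374.8 301.1 271.7] r [-3.139  0.585 -2.525] F [-0.6  0.2 -0.4] M [-0.08  0.25 -0.01] gap 1.0 q [ 0.54 -0.89  2.29  0.05  1.16 -1.66]
2030 162.2172532533986
((380.31378173828125, 302.51812744140625), (39.16056442260742, 49.666648864746094), 35.325477600097656) [247 132] [304 168]
```

View pics/w1.png

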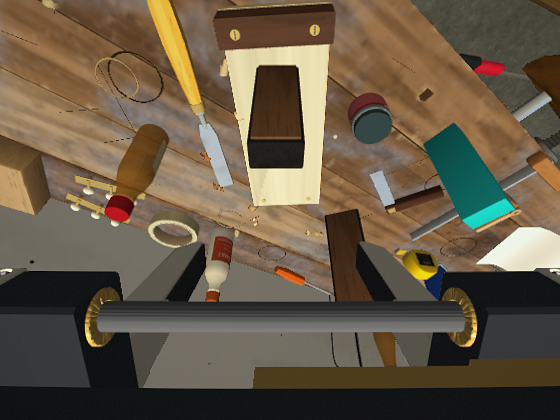

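```bash
sed -i 's/C=np.array(\[385.3,304.4,12.\])/C=np.array([384.0,304.0,12.])/' h.py; python3 - <<'E'
from h import *
Q=C-6*U+130*Z; o=tool(-32); t=Q+19*o.apply([0,0,1]); print(t)
show([(t+70*Z,o),(t,o)],1)
st()
E
```

```text
[387.31631974 306.35678577 125.88708617]
[0.05, 0.004, 0.568, -0.001, 0.05, 0.001, 1]
[0.317, 0.004, 0.951, -0.001, 0.05, 0.001, 1]
t 1.9 p [375.2 301.5 273. ] r [-3.139  0.587 -2.524] F [-0.4 -0.5 -0.5] M [-0.09  0.26  0.03] gap 0.998 q [ 0.54 -0.89  2.28  0.05  1.16 -1.66]
```

apply_moves(moves=[[0.01, 0, 0.15, 0, 0.05, 0, 1], [0.03, 0, 0.3, 0, 0.05, 0, 1], [0.04, 0, 0.45, 0, 0.05, 0, 1], [0.05, 0, 0.568, 0, 0.05, 0, 1], [0.05, 0, 0.568, 0, 0.05, 0, 1], [0.05, 0, 0.568, 0, 0.05, 0, 1]])

```text
t: 2.5
eef_pos: [408.7, 324.9, 197.2]
ee_rot: [-3.139, 0.534, -2.523]
ft_force: [0.2, 0.6, 0.6]
finger_gap: 1.0
```

```bash
cat >> h.py <<'E'
def sync():
    o=robot.observe(); json.dump([list(o['eef_pos']),R.from_euler('xyz',o['ee_rot']).as_quat().tolist()],open('cmd.json','w'))
E
python3 - <<'E'
from h import *
sync(); st()
Q=C-6*U+130*Z; o=tool(-32); t=Q+19*o.apply([0,0,1]); print(t)
show([(t+60*Z,o),(t,o)],1)
E
```

```text
t 2.5 p [408.7 324.9 197.2] r [-3.139  0.534 -2.523] F [0.2 0.6 0.6] M [-0.08  0.25 -0.08] gap 1.0 q [ 0.55 -0.65  2.27  0.04  0.99 -1.65]
[387.31631974 306.35678577 125.88708617]
[0.2, -0.018, -0.031, -0.003, -0.024, 0.0, 1]
[0.404, -0.017, 0.314, -0.003, -0.024, 0.0, 1]
```

apply_moves(moves=[[0.08, -0.01, 0.04, 0, -0.02, 0, 1], [0.16, -0.017, 0.1, 0, -0.024, 0, 1], [0.24, -0.017, 0.16, 0, -0.024, 0, 1], [0.32, -0.017, 0.24, 0, -0.024, 0, 1], [0.404, -0.017, 0.314, 0, -0.024, 0, 1], [0.404, -0.017, 0.314, 0, -0.024, 0, 1], [0.404, -0.017, 0.314, 0, -0.024, 0, 1]])

```text
t: 3.2
eef_pos: [388.1, 306.5, 126.8]
ee_rot: [-3.138, 0.561, -2.523]
ft_force: [-0.6, 0.1, 0.8]
finger_gap: 1.002
```

```bash
python3 - <<'E'
from h import *
sync(); st(); 
i,p,d=cam('wrist'); save('w2.png',p)
E
```

```text
t 3.2 p [388.1 306.5 126.8] r [-3.138  0.561 -2.523] F [-0.6  0.1  0.8] M [-0.12  0.22 -0.01] gap 1.002 q [ 0.53 -0.74  2.46  0.06  0.86 -1.68]
```

View pics/w2.png

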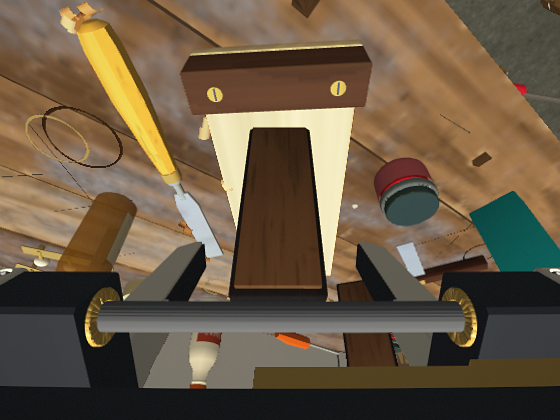

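The strop stands centred between the fingers (columns 232–325, fingers at 205 and 357). Now the fingers close on its sides, as a brake for the tipping.

apply_moves(moves=[[0, 0, 0, 0, 0, 0, 0.5], [0, 0, 0, 0, 0, 0, 0.3], [0, 0, 0, 0, 0, 0, 0.2], [0, 0, 0, 0, 0, 0, 0.1], [0, 0, 0, 0, 0, 0, 0.0], [0, 0, 0, 0, 0, 0, -0.1], [0, 0, 0, 0, 0, 0, -0.2], [0, 0, 0, 0, 0, 0, -0.2], [0, 0, 0, 0, 0, 0, -0.2], [0, 0, 0, 0, 0, 0, -0.2]])

```text
t: 4.25
eef_pos: [387.4, 306.0, 124.7]
ee_rot: [-3.138, 0.559, -2.524]
ft_force: [-0.4, 0.5, 0.2]
finger_gap: 0.534
```

```bash
python3 - <<'E'
from h import *
st()
p,r=getcmd(); P=C+17*U-2*U   # pivot, biased 2 mm to the stop
L=[]
for th in np.r_[np.arange(1.5,31,1.5)]:
    q=R.from_rotvec(np.deg2rad(th)*V); L.append((P+q.apply(p-P),q*r))
show(L,-0.2)
E
```

```text
t 4.25 p [387.4 306.  124.7] r [-3.138  0.559 -2.524] F [-0.4  0.5  0.2] M [-0.15  0.21  0.  ] gap 0.534 q [ 0.53 -0.73  2.46  0.06  0.86 -1.68]
[-0.018, 0.0, 0.009, 0.0, 0.025, 0.0, -0.2]
[-0.035, 0.0, 0.019, 0.0, 0.05, 0.0, -0.2]
[-0.053, 0.0, 0.03, 0.0, 0.075, 0.0, -0.2]
[-0.07, 0.0, 0.04, 0.0, 0.1, 0.0, -0.2]
[-0.086, 0.0, 0.051, 0.0, 0.125, 0.0, -0.2]
[-0.103, 0.0, 0.063, 0.0, 0.15, 0.0, -0.2]
[-0.119, 0.0, 0.075, 0.0, 0.175, -0.001, -0.2]
[-0.135, 0.0, 0.088, 0.0, 0.2, -0.001, -0.2]
[-0.15, 0.0, 0.101, 0.0, 0.225, -0.001, -0.2]
[-0.165, 0.0, 0.114, 0.0, 0.25, -0.001, -0.2]
[-0.18, 0.0, 0.127, 0.0, 0.275, -0.001, -0.2]
[-0.194, 0.0, 0.142, 0.0, 0.3, -0.001, -0.2]
[-0.208, 0.0, 0.156, 0.0, 0.325, -0.001, -0.2]
[-0.222, 0.001, 0.171, 0.0, 0.35, -0.001, -0.2]
[-0.235, 0.001, 0.186, 0.0, 0.375, -0.001, -0.2]
[-0.248, 0.001, 0.201, 0.0, 0.4, -0.001, -0.2]
[-0.261, 0.001, 0.217, 0.0, 0.425, -0.001, -0.2]
[-0.273, 0.001, 0.233, 0.0, 0.45, -0.001, -0.2]
[-0.284, 0.001, 0.25, 0.0, 0.475, -0.002, -0.2]
[-0.295, 0.001, 0.266, 0.0, 0.5, -0.002, -0.2]
```

apply_moves(moves=[[-0.018, 0, 0.009, 0, 0.025, 0, -0.2], [-0.035, 0, 0.019, 0, 0.05, 0, -0.2], [-0.053, 0, 0.03, 0, 0.075, 0, -0.2], [-0.07, 0, 0.04, 0, 0.1, 0, -0.2], [-0.086, 0, 0.051, 0, 0.125, 0, -0.2], [-0.103, 0, 0.063, 0, 0.15, 0, -0.2], [-0.119, 0, 0.075, 0, 0.175, 0, -0.2], [-0.135, 0, 0.088, 0, 0.2, 0, -0.2], [-0.15, 0, 0.101, 0, 0.225, 0, -0.2], [-0.165, 0, 0.114, 0, 0.25, 0, -0.2]])

```text
t: 5.25
eef_pos: [412.4, 323.5, 124.0]
ee_rot: [-3.138, 0.296, -2.524]
ft_force: [-1.4, -2.3, 5.2]
finger_gap: 0.539
```

```bash
python3 - <<'E'
from h import *
st()
i,p,d=cam('scene'); save('s2.png',cv2.resize(p[90:270,180:380],None,fx=4,fy=4)[:600])
st()
E
```

```text
t 5.25 p [412.4 323.5 124. ] r [-3.138  0.296 -2.524] F [-1.4 -2.3  5.2] M [-0.43  0.45 -0.08] gap 0.539 q [ 0.56 -0.32  2.11  0.02  1.05 -1.64]
t 5.3 p [412.9 323.9 124.2] r [-3.139  0.296 -2.525] F [-0.  -0.3 -2.5] M [-0.15  0.14 -0.02] gap 0.535 q [ 0.56 -0.31  2.11  0.02  1.05 -1.64]
```

View pics/s2.png

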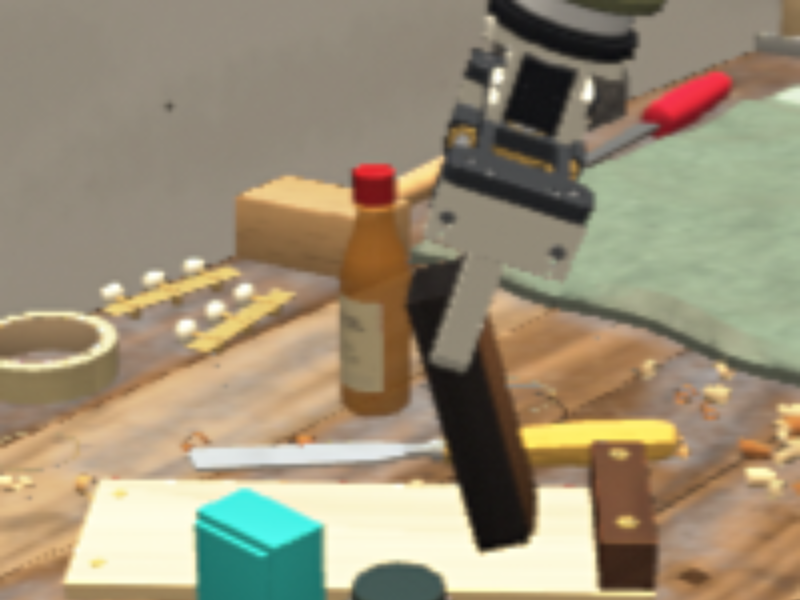

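```bash
python3 - <<'E'
from h import *
F=[]
for _ in range(4): robot.read_camera('wrist'); F.append(robot.observe()['ft_force'])
print(np.round(F,1))
setcmd([-0.165,0,0.114,0,0.25,0]); p,r=getcmd(); print(p); P=C+17*U-5*U
L=[(p-0.7*Z,r),(p-1.5*Z,r)]; p=p-1.5*Z
for th in np.arange(1.5,26,1.5):
    q=R.from_rotvec(np.deg2rad(th)*V); L.append((P+q.apply(p-P),q*r))
show(L,-0.2)
E
```

```text
[[ 1.1 -0.5  4. ]
 [ 1.4 -0.2  4. ]
 [ 0.8 -0.6  2.6]
 [ 1.9 -0.1  3.4]]
[412.59329177 323.88162801 125.49103988]
[0.001, 0.0, 0.004, 0.0, 0.0, 0.0, -0.2]
[0.003, 0.0, 0.01, 0.0, 0.0, 0.0, -0.2]
[-0.014, 0.0, 0.019, 0.0, 0.025, 0.0, -0.2]
[-0.032, 0.0, 0.03, 0.0, 0.05, 0.0, -0.2]
[-0.048, 0.0, 0.04, 0.0, 0.075, 0.0, -0.2]
[-0.065, 0.0, 0.051, 0.0, 0.1, 0.0, -0.2]
[-0.081, 0.0, 0.063, 0.0, 0.125, 0.0, -0.2]
[-0.097, 0.0, 0.075, 0.0, 0.15, 0.0, -0.2]
[-0.113, 0.0, 0.087, 0.0, 0.175, -0.001, -0.2]
[-0.128, 0.0, 0.1, 0.0, 0.2, -0.001, -0.2]
[-0.143, 0.0, 0.113, 0.0, 0.225, -0.001, -0.2]
[-0.158, 0.001, 0.127, 0.0, 0.25, -0.001, -0.2]
[-0.172, 0.001, 0.141, 0.0, 0.275, -0.001, -0.2]
[-0.186, 0.001, 0.155, 0.0, 0.3, -0.001, -0.2]
[-0.199, 0.001, 0.17, 0.0, 0.325, -0.001, -0.2]
[-0.212, 0.001, 0.185, 0.0, 0.35, -0.001, -0.2]
[-0.225, 0.001, 0.2, 0.0, 0.375, -0.001, -0.2]
[-0.237, 0.001, 0.216, 0.0, 0.4, -0.001, -0.2]
[-0.249, 0.001, 0.232, 0.0, 0.425, -0.001, -0.2]
```

apply_moves(moves=[[-0.017, 0, 0.009, 0, 0.025, 0, -0.2], [-0.035, 0, 0.02, 0, 0.05, 0, -0.2], [-0.051, 0, 0.03, 0, 0.075, 0, -0.2], [-0.068, 0, 0.041, 0, 0.1, 0, -0.2], [-0.084, 0, 0.053, 0, 0.125, 0, -0.2], [-0.1, 0, 0.065, 0, 0.15, 0, -0.2], [-0.116, 0, 0.077, 0, 0.175, 0, -0.2], [-0.131, 0, 0.09, 0, 0.2, 0, -0.2], [-0.146, 0, 0.103, 0, 0.225, 0, -0.2], [-0.161, 0, 0.117, 0, 0.25, 0, -0.2]])

```text
t: 6.5
eef_pos: [436.3, 340.4, 115.7]
ee_rot: [-3.139, 0.039, -2.525]
ft_force: [1.4, -0.9, 10.5]
finger_gap: 0.54
```

```bash
python3 - <<'E'
from h import *
F=[]
for _ in range(4): robot.read_camera('wrist'); F.append(robot.observe()['ft_force'])
print(np.round(F,1)); st()
setcmd([-0.161,0,0.117,0,0.25,0]); p,r=getcmd(); print(p); P=C+17*U-4*U
L=[]
for th in np.arange(1.5,31,1.5):
    q=R.from_rotvec(np.deg2rad(th)*V); L.append((P+q.apply(p-P),q*r))
show(L,-0.2)
E
```

```text
[[ 1.7 -1.8 10.9]
 [ 1.2  0.  10.8]
 [ 1.8 -0.6 10.6]
 [ 2.1 -1.4  9.7]]
t 6.7 p [436.4 340.5 115.6] r [-3.138  0.04  -2.525] F [ 2.1 -1.4  9.7] M [-0.14 -0.19  0.05] gap 0.541 q [ 0.57  0.04  1.78 -0.    1.29 -1.62]
[435.66362414 340.18949211 115.84540187]
[-0.018, 0.0, 0.01, 0.0, 0.025, 0.0, -0.2]
[-0.035, 0.0, 0.02, 0.0, 0.05, 0.0, -0.2]
[-0.052, 0.0, 0.03, 0.0, 0.075, 0.0, -0.2]
[-0.069, 0.0, 0.041, 0.0, 0.1, 0.0, -0.2]
[-0.086, 0.0, 0.053, 0.0, 0.125, 0.0, -0.2]
[-0.102, 0.0, 0.065, 0.0, 0.15, 0.0, -0.2]
[-0.118, 0.0, 0.077, 0.0, 0.175, -0.001, -0.2]
[-0.133, 0.0, 0.09, 0.0, 0.2, -0.001, -0.2]
[-0.149, 0.001, 0.103, 0.0, 0.225, -0.001, -0.2]
[-0.164, 0.001, 0.116, 0.0, 0.25, -0.001, -0.2]
[-0.178, 0.001, 0.13, 0.0, 0.275, -0.001, -0.2]
[-0.192, 0.001, 0.144, 0.0, 0.3, -0.001, -0.2]
[-0.206, 0.001, 0.159, 0.0, 0.325, -0.001, -0.2]
[-0.22, 0.001, 0.174, 0.001, 0.35, -0.001, -0.2]
[-0.233, 0.001, 0.189, 0.001, 0.375, -0.001, -0.2]
[-0.245, 0.001, 0.205, 0.001, 0.4, -0.001, -0.2]
[-0.257, 0.001, 0.221, 0.001, 0.425, -0.001, -0.2]
[-0.269, 0.001, 0.237, 0.001, 0.45, -0.001, -0.2]
[-0.281, 0.001, 0.254, 0.001, 0.475, -0.001, -0.2]
[-0.291, 0.001, 0.271, 0.001, 0.5, -0.001, -0.2]
```

```bash
python3 - <<'E'
from h import *
p,r=getcmd(); P=C+17*U-1*U
L=[]
for th in np.arange(1.5,31,1.5):
    q=R.from_rotvec(np.deg2rad(th)*V); L.append((P+q.apply(p-P),q*r))
show(L,-0.2)
E
```

```text
[-0.018, 0.0, 0.009, 0.0, 0.025, 0.0, -0.2]
[-0.035, 0.0, 0.019, 0.0, 0.05, 0.0, -0.2]
[-0.052, 0.0, 0.029, 0.0, 0.075, 0.0, -0.2]
[-0.069, 0.0, 0.039, 0.0, 0.1, 0.0, -0.2]
[-0.086, 0.0, 0.05, 0.0, 0.125, 0.0, -0.2]
[-0.102, 0.0, 0.062, 0.0, 0.15, 0.0, -0.2]
[-0.118, 0.0, 0.073, 0.0, 0.175, -0.001, -0.2]
[-0.134, 0.0, 0.085, 0.0, 0.2, -0.001, -0.2]
[-0.149, 0.001, 0.098, 0.0, 0.225, -0.001, -0.2]
[-0.164, 0.001, 0.111, 0.0, 0.25, -0.001, -0.2]
[-0.179, 0.001, 0.124, 0.0, 0.275, -0.001, -0.2]
[-0.194, 0.001, 0.138, 0.0, 0.3, -0.001, -0.2]
[-0.208, 0.001, 0.152, 0.0, 0.325, -0.001, -0.2]
[-0.221, 0.001, 0.167, 0.001, 0.35, -0.001, -0.2]
[-0.234, 0.001, 0.182, 0.001, 0.375, -0.001, -0.2]
[-0.247, 0.001, 0.197, 0.001, 0.4, -0.001, -0.2]
[-0.26, 0.001, 0.212, 0.001, 0.425, -0.001, -0.2]
[-0.272, 0.001, 0.228, 0.001, 0.45, -0.001, -0.2]
[-0.283, 0.001, 0.244, 0.001, 0.475, -0.001, -0.2]
[-0.294, 0.001, 0.261, 0.001, 0.5, -0.001, -0.2]
```

apply_moves(moves=[[-0.018, 0, 0.009, 0, 0.025, 0, -0.2], [-0.035, 0, 0.019, 0, 0.05, 0, -0.2], [-0.052, 0, 0.029, 0, 0.075, 0, -0.2], [-0.069, 0, 0.039, 0, 0.1, 0, -0.2], [-0.086, 0, 0.05, 0, 0.125, 0, -0.2], [-0.102, 0, 0.062, 0, 0.15, 0, -0.2], [-0.118, 0, 0.073, 0, 0.175, 0, -0.2], [-0.134, 0, 0.085, 0, 0.2, 0, -0.2], [-0.149, 0, 0.098, 0, 0.225, 0, -0.2], [-0.164, 0, 0.111, 0, 0.25, 0, -0.2], [-0.179, 0, 0.124, 0, 0.275, 0, -0.2], [-0.194, 0, 0.138, 0, 0.3, 0, -0.2], [-0.208, 0, 0.152, 0, 0.325, 0, -0.2], [-0.221, 0, 0.167, 0, 0.35, 0, -0.2]])

```text
t: 8.1
eef_pos: [464.7, 360.3, 92.2]
ee_rot: [-3.138, -0.326, -2.526]
ft_force: [5.7, 2.2, 11.3]
finger_gap: 0.531
```

```bash
python3 - <<'E'
from h import *
F=[]
for _ in range(3): robot.read_camera('wrist'); F.append(robot.observe()['ft_force'])
print(np.round(F,1)); st()
setcmd([-0.221,0,0.167,0,0.35,0]); p,r=getcmd(); print(p); P=C+17*U-1*U
L=[]
for th in np.arange(1.5,31,1.5):
    q=R.from_rotvec(np.deg2rad(th)*V); L.append((P+q.apply(p-P),q*r))
show(L,-0.2)
i,p,d=cam('scene'); save('s3.png',cv2.resize(p[90:270,180:380],None,fx=4,fy=4)[:600])
E
```

```text
[[ 5.4  2.7 11. ]
 [ 4.4  1.8  8.5]
 [ 5.1  2.2  8.5]]
t 8.25 p [464.4 360.2  91.4] r [-3.138 -0.327 -2.526] F [5.1 2.2 8.5] M [-0.09 -0.25  0.17] gap 0.533 q [ 0.58  0.52  1.29 -0.01  1.66 -1.6 ]
[463.50390811 359.82628981  92.06011725]
[-0.018, 0.0, 0.009, 0.0, 0.025, 0.0, -0.2]
[-0.035, 0.0, 0.019, 0.0, 0.05, 0.0, -0.2]
[-0.052, 0.0, 0.029, 0.0, 0.075, 0.0, -0.2]
[-0.069, 0.0, 0.039, 0.0, 0.1, 0.0, -0.2]
[-0.086, 0.0, 0.05, 0.0, 0.125, 0.0, -0.2]
[-0.102, 0.0, 0.061, 0.0, 0.15, 0.0, -0.2]
[-0.118, 0.0, 0.073, 0.0, 0.175, 0.0, -0.2]
[-0.134, 0.001, 0.085, 0.0, 0.2, 0.0, -0.2]
[-0.149, 0.001, 0.098, 0.001, 0.225, -0.001, -0.2]
[-0.164, 0.001, 0.111, 0.001, 0.25, -0.001, -0.2]
[-0.179, 0.001, 0.124, 0.001, 0.275, -0.001, -0.2]
[-0.193, 0.001, 0.138, 0.001, 0.3, -0.001, -0.2]
[-0.207, 0.001, 0.152, 0.001, 0.325, -0.001, -0.2]
[-0.221, 0.001, 0.167, 0.001, 0.35, -0.001, -0.2]
[-0.234, 0.001, 0.182, 0.001, 0.375, -0.001, -0.2]
[-0.247, 0.001, 0.197, 0.001, 0.4, -0.001, -0.2]
[-0.26, 0.001, 0.212, 0.001, 0.425, -0.001, -0.2]
[-0.272, 0.001, 0.228, 0.001, 0.45, -0.001, -0.2]
[-0.283, 0.001, 0.244, 0.001, 0.475, -0.001, -0.2]
[-0.294, 0.001, 0.261, 0.001, 0.5, -0.001, -0.2]
```

View pics/s3.png

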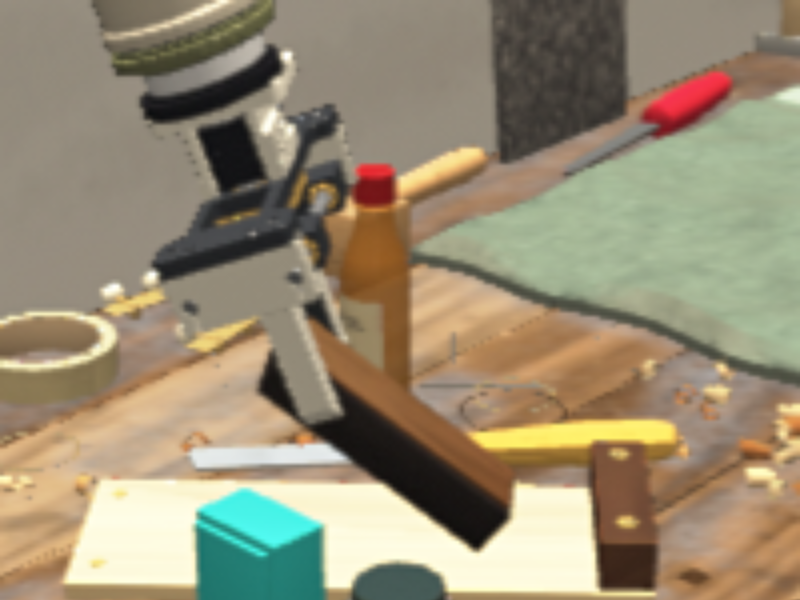

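apply_moves(moves=[[-0.018, 0, 0.009, 0, 0.025, 0, -0.2], [-0.035, 0, 0.019, 0, 0.05, 0, -0.2], [-0.052, 0, 0.029, 0, 0.075, 0, -0.2], [-0.069, 0, 0.039, 0, 0.1, 0, -0.2], [-0.086, 0, 0.05, 0, 0.125, 0, -0.2], [-0.102, 0, 0.061, 0, 0.15, 0, -0.2], [-0.118, 0, 0.073, 0, 0.175, 0, -0.2], [-0.134, 0, 0.085, 0, 0.2, 0, -0.2], [-0.149, 0, 0.098, 0, 0.225, 0, -0.2], [-0.164, 0, 0.111, 0, 0.25, 0, -0.2], [-0.179, 0, 0.124, 0, 0.275, 0, -0.2], [-0.193, 0, 0.138, 0, 0.3, 0, -0.2], [-0.207, 0, 0.152, 0, 0.325, 0, -0.2]])

```text
t: 9.6
eef_pos: [481.5, 372.5, 59.4]
ee_rot: [-3.138, -0.67, -2.527]
ft_force: [4.4, 4.0, 5.8]
finger_gap: 0.536
```

```bash
python3 - <<'E'
from h import *
F=[]
for _ in range(3): robot.read_camera('wrist'); F.append(robot.observe()['ft_force'])
print(np.round(F,1)); st()
setcmd([-0.207,0,0.152,0,0.325,0]); p,r=getcmd(); print(p); P=C+17*U-1*U
L=[]
for th in np.arange(1,22,1):
    q=R.from_rotvec(np.deg2rad(th)*V); L.append((P+q.apply(p-P),q*r))
show(L,-0.2)
E
```

```text
[[3.4 1.9 4.2]
 [2.4 1.5 4.6]
 [1.3 1.  2.3]]
t 9.75 p [480.7 372.   57.9] r [-3.138 -0.672 -2.527] F [1.3 1.  2.3] M [ 0.05 -0.01  0.02] gap 0.535 q [ 0.59  0.99  0.77 -0.02  2.05 -1.6 ]
[481.5262738  372.48097803  60.453224  ]
[-0.012, 0.0, 0.006, 0.0, 0.017, 0.0, -0.2]
[-0.024, 0.0, 0.012, 0.0, 0.033, 0.0, -0.2]
[-0.035, 0.0, 0.019, 0.0, 0.05, 0.0, -0.2]
[-0.047, 0.0, 0.025, 0.0, 0.067, 0.0, -0.2]
[-0.058, 0.0, 0.032, 0.0, 0.083, 0.0, -0.2]
[-0.069, 0.0, 0.039, 0.0, 0.1, 0.0, -0.2]
[-0.08, 0.0, 0.046, 0.0, 0.117, 0.0, -0.2]
[-0.091, 0.0, 0.054, 0.0, 0.133, 0.0, -0.2]
[-0.102, 0.0, 0.061, 0.0, 0.15, 0.0, -0.2]
[-0.113, 0.0, 0.069, 0.0, 0.167, 0.0, -0.2]
[-0.124, 0.0, 0.077, 0.001, 0.183, 0.0, -0.2]
[-0.134, 0.001, 0.085, 0.001, 0.2, 0.0, -0.2]
[-0.144, 0.001, 0.094, 0.001, 0.217, 0.0, -0.2]
[-0.154, 0.001, 0.102, 0.001, 0.233, 0.0, -0.2]
[-0.164, 0.001, 0.111, 0.001, 0.25, 0.0, -0.2]
[-0.174, 0.001, 0.12, 0.001, 0.267, 0.0, -0.2]
[-0.184, 0.001, 0.129, 0.001, 0.283, 0.0, -0.2]
[-0.194, 0.001, 0.138, 0.001, 0.3, 0.0, -0.2]
[-0.203, 0.001, 0.147, 0.001, 0.317, 0.0, -0.2]
[-0.212, 0.001, 0.157, 0.001, 0.333, 0.0, -0.2]
[-0.221, 0.001, 0.167, 0.001, 0.35, 0.0, -0.2]
```

apply_moves(moves=[[-0.013, 0, 0.007, 0, 0.017, 0, -0.2], [-0.025, 0, 0.014, 0, 0.033, 0, -0.2], [-0.037, 0, 0.021, 0, 0.05, 0, -0.2], [-0.049, 0, 0.028, 0, 0.067, 0, -0.2], [-0.061, 0, 0.036, 0, 0.083, 0, -0.2], [-0.073, 0, 0.043, 0, 0.1, 0, -0.2], [-0.084, 0, 0.051, 0, 0.117, 0, -0.2], [-0.096, 0, 0.06, 0, 0.133, 0, -0.2], [-0.107, 0, 0.067, 0, 0.15, 0, -0.2], [-0.118, 0, 0.075, 0, 0.167, 0, -0.2], [-0.129, 0, 0.083, 0, 0.183, 0, -0.2], [-0.139, 0, 0.091, 0, 0.2, 0, -0.2], [-0.149, 0, 0.1, 0, 0.217, 0, -0.2], [-0.159, 0, 0.108, 0, 0.233, 0, -0.2], [-0.169, 0, 0.117, 0, 0.25, 0, -0.2]])

```text
t: 11.25
eef_pos: [487.8, 377.0, 29.1]
ee_rot: [-3.138, -0.935, -2.528]
ft_force: [2.3, 1.8, 2.1]
finger_gap: 0.539
```

```bash
python3 - <<'E'
from h import *
F=[]
for _ in range(3): robot.read_camera('wrist'); F.append(robot.observe()['ft_force'])
print(np.round(F,1)); st()
setcmd([-0.169,0,0.117,0,0.25,0]); p,r=getcmd(); print(p); P=C+17*U-1*U
L=[]
for th in np.arange(.5,6.1,.5):
    q=R.from_rotvec(np.deg2rad(th)*V); L.append((P+q.apply(p-P),q*r))
show(L,-0.2)
i,p,d=cam('scene'); save('s4.png',cv2.resize(p[110:250,180:380],None,fx=4,fy=4))
E
```

```text
[[ 2.7  1.8  0.9]
 [-3.8 -1.9  1.2]
 [-0.8 -0.5 -0.6]]
t 11.4 p [487.4 376.7  27.4] r [-3.138 -0.936 -2.528] F [-0.8 -0.5 -0.6] M [ 0.07  0.13 -0.02] gap 0.535 q [ 0.59  1.51  0.11 -0.04  2.46 -1.61]
[488.91468566 377.61056205  30.96214504]
[-0.006, 0.0, 0.003, 0.0, 0.008, 0.0, -0.2]
[-0.012, 0.0, 0.006, 0.0, 0.017, 0.0, -0.2]
[-0.018, 0.0, 0.009, 0.0, 0.025, 0.0, -0.2]
[-0.023, 0.0, 0.012, 0.0, 0.033, 0.0, -0.2]
[-0.029, 0.0, 0.016, 0.0, 0.042, 0.0, -0.2]
[-0.035, 0.0, 0.019, 0.0, 0.05, 0.0, -0.2]
[-0.041, 0.0, 0.022, 0.0, 0.058, 0.0, -0.2]
[-0.046, 0.0, 0.026, 0.0, 0.067, 0.0, -0.2]
[-0.052, 0.0, 0.029, 0.0, 0.075, 0.0, -0.2]
[-0.058, 0.0, 0.033, 0.0, 0.083, 0.0, -0.2]
[-0.063, 0.0, 0.036, 0.0, 0.092, 0.0, -0.2]
[-0.069, 0.0, 0.04, 0.0, 0.1, 0.0, -0.2]
```

View pics/s4.png

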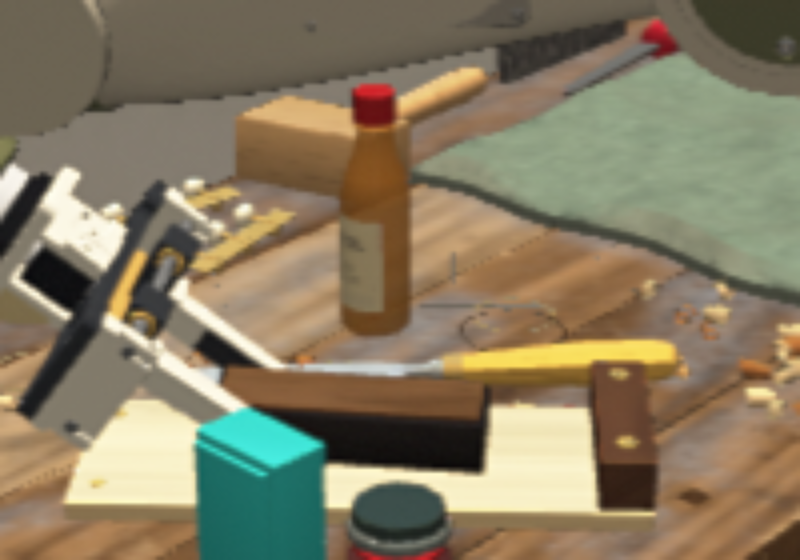

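```bash
cat >> h.py <<'E'
def cloud(n):
    i,p,d=cam(n); vv,uu=np.mgrid[0:420,0:560]
    return i,p,d,withdepth(i,np.c_[uu.ravel(),vv.ravel()],d.ravel()).reshape(420,560,3)
def prof():
    for n in('scene','top'):
        i,p,d,P=cloud(n); rel=P-(C+17*U); a=rel@U; b=rel@V; h=P[...,2]
        print(n,[(s,int(m.sum()),round(float(np.median(h[m])),1)) for s in range(5,150,15) if (m:=(abs(a-s)<6)&(abs(b)<18)&(h>25)&(h<75)&(d>0)).sum()>8])
E
python3 - <<'E'
from h import *
prof(); st()
E
```

```text
scene [(5, 46, 44.3), (20, 45, 45.0), (35, 46, 45.3), (50, 42, 45.5), (65, 42, 45.8), (80, 42, 46.5), (95, 43, 46.8), (110, 45, 47.2), (125, 42, 47.6), (140, 23, 47.7)]
top []
t 11.55 p [488.2 377.2  28.4] r [-3.137 -0.932 -2.529] F [ 0.6 -0.2 -3.3] M [ 0.63 -0.72 -0.03] gap 0.535 q [ 0.59  1.51  0.11 -0.04  2.46 -1.61]
```

apply_moves(moves=[[-0.004, 0, 0.003, 0, 0, 0, -0.2], [-0.008, 0, 0.006, 0, 0, 0, -0.2], [-0.012, 0, 0.009, 0, 0, 0, -0.2], [-0.016, 0, 0.012, 0, 0, 0, -0.2], [-0.02, 0, 0.015, 0, 0, 0, -0.2], [-0.024, 0, 0.018, 0, 0, 0, -0.2], [-0.024, 0, 0.018, 0, 0, 0, -0.2]])

```text
t: 12.25
eef_pos: [488.1, 377.0, 24.2]
ee_rot: [-3.137, -0.933, -2.529]
ft_force: [3.1, 2.7, 3.3]
finger_gap: 0.539
```

```bash
python3 - <<'E'
from h import *
setcmd([-.024,0,.018,0,0,0]);prof(); st(); print(getcmd()[0])
E
```

```text
scene [(5, 39, 44.2), (20, 43, 44.3), (35, 43, 44.5), (50, 43, 44.0), (65, 43, 44.0), (80, 43, 44.4), (95, 42, 44.3), (110, 43, 44.1), (125, 44, 43.9), (140, 22, 43.9)]
top []
t 12.35 p [488.1 377.   24.2] r [-3.137 -0.933 -2.529] F [2.5 1.4 2.1] M [0.03 0.17 0.01] gap 0.539 q [ 0.59  1.52  0.1  -0.04  2.46 -1.61]
[488.90843706 377.59026674  26.46219515]
```

apply_moves(moves=[[0, 0, 0, 0, 0, 0, 0.1], [0, 0, 0, 0, 0, 0, 0.2], [0, 0, 0, 0, 0, 0, 0.4], [0, 0, 0, 0, 0, 0, 0.6], [0, 0, 0, 0, 0, 0, 0.8], [0, 0, 0, 0, 0, 0, 0.8]])

```text
t: 12.95
eef_pos: [488.1, 377.0, 24.1]
ee_rot: [-3.137, -0.933, -2.529]
ft_force: [-0.2, 0.1, 0.4]
finger_gap: 0.875
```

```bash
python3 - <<'E'
from h import *
st(); sync(); p,r=getcmd()
show([(p+100*Z,tool(0)),(p+50*Z,r)],.8)
E
```

```text
t 12.95 p [488.1 377.   24.1] r [-3.137 -0.933 -2.529] F [-0.2  0.1  0.4] M [ 0.26 -0.23  0.01] gap 0.875 q [ 0.59  1.52  0.1  -0.04  2.46 -1.61]
[0.536, -0.002, -0.397, -0.002, -0.891, -0.003, 0.8]
[0.268, -0.001, -0.198, 0.0, 0.0, 0.0, 0.8]
```

apply_moves(moves=[[0.06, 0, -0.05, 0, -0.05, 0, 0.8], [0.13, 0, -0.1, 0, -0.15, 0, 0.8], [0.2, 0, -0.15, 0, -0.25, 0, 0.8], [0.27, 0, -0.2, 0, -0.35, 0, 0.8], [0.33, 0, -0.25, 0, -0.45, 0, 0.8], [0.4, 0, -0.3, 0, -0.55, 0, 0.8], [0.47, 0, -0.35, 0, -0.65, 0, 0.8], [0.536, 0, -0.397, 0, -0.75, 0, 0.8], [0.536, 0, -0.397, 0, -0.85, 0, 0.8], [0.536, 0, -0.397, 0, -0.891, 0, 0.8], [0.536, 0, -0.397, 0, -0.891, 0, 0.8]])

```text
t: 14.05
eef_pos: [487.1, 376.8, 125.3]
ee_rot: [-3.139, 0.001, -2.525]
ft_force: [0.9, 1.4, 0.8]
finger_gap: 0.901
```

```bash
cat >> h.py <<'E'
B=np.deg2rad(38.45); UB=np.array([np.cos(B),np.sin(B),0]); VB=np.array([-np.sin(B),np.cos(B),0]); SF=np.array([349.9,277.6,12.])
def lying(n='top'):
    i,p,d,P=cloud(n); rel=P-SF; a=rel@UB; b=rel@VB; h=P[...,2]
    m=(a>3)&(a<260)&(abs(b)<58)&(h>30)&(h<60)&(d>0)
    m=cv2.morphologyEx(m.astype(np.uint8),cv2.MORPH_OPEN,np.ones((3,3)))
    c=max(cv2.findContours(m,0,2)[0],key=cv2.contourArea).reshape(-1,2)
    W=onplane(i,c,46)-SF; r=cv2.minAreaRect(np.c_[W@UB,W@VB].astype(np.float32)); print(n,r,cv2.boxPoints(r).round(1).tolist())
    return i,p
E
python3 - <<'E'
from h import *
st(); sync()
i,p=lying('top'); save('t2.png',cv2.resize(p[120:300,190:390],None,fx=3,fy=3)); lying('scene')
E
```

```text
t 14.05 p [487.1 376.8 125.3] r [-3.139e+00  1.000e-03 -2.525e+00] F [0.9 1.4 0.8] M [ 0.09  0.   -0.06] gap 0.901 q [ 0.58  0.23  1.55 -0.    1.36 -1.61]
top ((106.29539489746094, -3.2912654876708984), (49.7134895324707, 97.93742370605469), 86.93095397949219) [[56.099998474121094, -25.5], [153.89999389648438, -30.700000762939453], [156.5, 18.899999618530273], [58.70000076293945, 24.200000762939453]]
scene ((130.0452880859375, 13.883691787719727), (71.56217193603516, 148.58486938476562), 86.84253692626953) [[53.900001525878906, -17.799999237060547], [202.3000030517578, -25.899999618530273], [206.1999969482422, 45.5], [57.79999923706055, 53.70000076293945]]
```

View pics/t2.png

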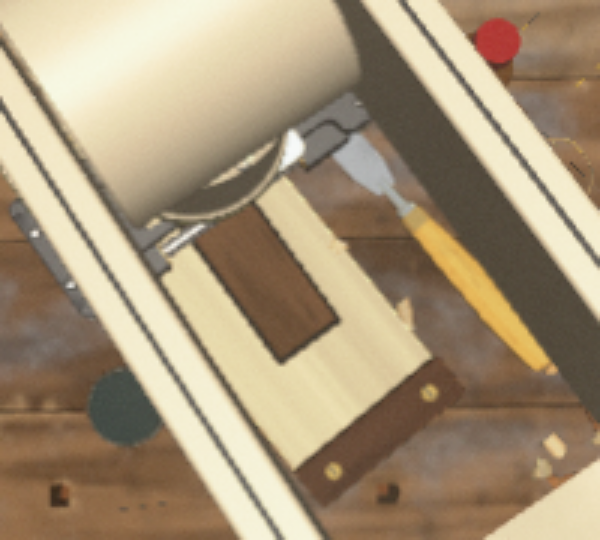

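```bash
python3 - <<'E'
from h import *
o=tool(0,UB,VB); T=lambda a,b,z: SF*[1,1,0]+a*UB+b*VB+z*Z
show([(T(242,-6,110),o),(T(242,-6,19),o)],-.57)
E
```

```text
[-0.484, 0.038, 0.102, -0.003, 0.001, -0.052, -0.57]
[-0.483, 0.039, 0.709, -0.003, 0.001, -0.052, -0.57]
```

apply_moves(moves=[[-0.15, 0.02, 0, 0, 0, -0.05, 0.5], [-0.3, 0.038, 0, 0, 0, -0.052, 0], [-0.484, 0.038, 0, 0, 0, -0.052, -0.57], [-0.484, 0.038, 0.1, 0, 0, -0.052, -0.57], [-0.484, 0.038, 0.25, 0, 0, -0.052, -0.57], [-0.484, 0.038, 0.4, 0, 0, -0.052, -0.57], [-0.484, 0.038, 0.55, 0, 0, -0.052, -0.57], [-0.484, 0.038, 0.66, 0, 0, -0.052, -0.57], [-0.484, 0.038, 0.709, 0, 0, -0.052, -0.57], [-0.484, 0.038, 0.709, 0, 0, -0.052, -0.57], [-0.484, 0.038, 0.709, 0, 0, -0.052, -0.57]])

```text
t: 15.25
eef_pos: [544.5, 423.9, 18.7]
ee_rot: [-3.139, 0.001, -2.471]
ft_force: [-0.7, 0.3, 1.0]
finger_gap: 0.215
```

```bash
python3 - <<'E'
from h import *
st(); sync(); p=getcmd()[0]-SF; print(p@UB,p@VB)
i,pc=lying('scene'); save('s5.png',cv2.resize(pc[140:250,180:380],None,fx=4,fy=4))
E
```

```text
t 15.25 p [544.5 423.9  18.7] r [-3.139e+00  1.000e-03 -2.471e+00] F [-0.7  0.3  1. ] M [ 0.08 -0.02 -0.01] gap 0.215 q [ 0.59  0.53  1.38 -0.    1.23 -1.65]
243.4251224690869 -6.4143203998129374
scene ((130.0506591796875, 13.980981826782227), (71.75704193115234, 148.58486938476562), 86.84253692626953) [[53.900001525878906, -17.799999237060547], [202.3000030517578, -25.899999618530273], [206.1999969482422, 45.70000076293945], [57.79999923706055, 53.900001525878906]]
```

View pics/s5.png

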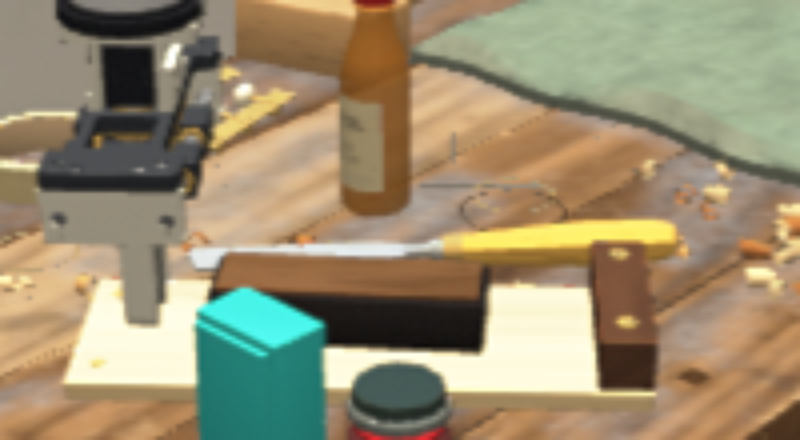

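apply_moves(moves=[[0.04, 0, 0, 0, 0, 0, -0.57], [0.08, 0, 0, 0, 0, 0, -0.57], [0.12, 0, 0, 0, 0, 0, -0.57], [0.15, 0, 0, 0, 0, 0, -0.57], [0.175, 0, 0, 0, 0, 0, -0.57], [0.2, 0, 0, 0, 0, 0, -0.57], [0.225, 0, 0, 0, 0, 0, -0.57], [0.25, 0, 0, 0, 0, 0, -0.57], [0.275, 0, 0, 0, 0, 0, -0.57], [0.3, 0, 0, 0, 0, 0, -0.57], [0.325, 0, 0, 0, 0, 0, -0.57], [0.35, 0, 0, 0, 0, 0, -0.57], [0.375, 0, 0, 0, 0, 0, -0.57], [0.4, 0, 0, 0, 0, 0, -0.57], [0.425, 0, 0, 0, 0, 0, -0.57], [0.45, 0, 0, 0, 0, 0, -0.57], [0.475, 0, 0, 0, 0, 0, -0.57], [0.5, 0, 0, 0, 0, 0, -0.57]])

```text
t: 17.1
eef_pos: [485.2, 376.9, 18.0]
ee_rot: [-3.139, -0.0, -2.471]
ft_force: [2.2, 2.0, 0.6]
finger_gap: 0.214
```

```bash
python3 - <<'E'
from h import *
setcmd([.5,0,0,0,0,0]); st(); p=robot.observe()['eef_pos']-SF; print(p@UB,p@VB)
i,pc=lying('top');i,pc=lying('scene')
E
```

```text
t 17.1 p [485.2 376.9  18. ] r [-3.139 -0.    -2.471] F [2.2 2.  0.6] M [ 0.3  -0.27  0.02] gap 0.214 q [ 0.58  0.35  1.62 -0.    1.18 -1.66]
167.70450262499818 -6.349759337323866
top ((74.5682144165039, -8.693939208984375), (130.9997100830078, 49.91621780395508), 0.07145854085683823) [[9.0, 16.200000762939453], [9.100000381469727, -33.70000076293945], [140.10000610351562, -33.599998474121094], [140.0, 16.299999237060547]]
scene ((92.48102569580078, 9.879892349243164), (71.81147766113281, 168.61398315429688), 89.69122314453125) [[8.0, -25.600000381469727], [176.60000610351562, -26.5], [177.0, 45.29999923706055], [8.399999618530273, 46.20000076293945]]
```

apply_moves(moves=[[0.01, 0, 0, 0, 0, 0, -0.57], [0.02, 0, 0, 0, 0, 0, -0.57], [0.03, 0, 0, 0, 0, 0, -0.57], [0.04, 0, 0, 0, 0, 0, -0.57], [0.05, 0, 0, 0, 0, 0, -0.57], [0.06, 0, 0, 0, 0, 0, -0.57], [0.067, 0, 0, 0, 0, 0, -0.57], [0.067, 0, 0, 0, 0, 0, -0.57]])

```text
t: 18.0
eef_pos: [478.1, 371.2, 18.2]
ee_rot: [-3.139, 0.002, -2.471]
ft_force: [4.5, 3.8, -2.0]
finger_gap: 0.217
```

apply_moves(moves=[[0.005, 0, 0, 0, 0, 0, -0.57], [0.01, 0, 0, 0, 0, 0, -0.57], [0.01, 0, 0, 0, 0, 0, -0.57], [0.01, 0, 0, 0, 0, 0, -0.57]])

```text
t: 18.4
eef_pos: [478.1, 371.2, 18.9]
ee_rot: [-3.139, 0.005, -2.471]
ft_force: [8.1, 6.8, -1.9]
finger_gap: 0.216
```

apply_moves(moves=[[0.005, 0, 0, 0, 0, 0, -0.57], [0.01, 0, 0, 0, 0, 0, -0.57], [0.01, 0, 0, 0, 0, 0, -0.57], [0.0, 0, 0, 0, 0, 0, -0.57], [-0.01, 0, 0, 0, 0, 0, -0.57], [-0.03, 0, 0, 0, 0, 0, -0.57], [-0.06, 0, 0, 0, 0, 0, -0.57], [-0.1, 0, 0, 0, 0, 0, -0.57], [-0.2, 0, 0, 0, 0, 0, -0.57], [-0.3, 0, 0, 0, 0, 0, -0.57], [-0.3, 0, -0.2, 0, 0, 0, -0.57], [-0.3, 0, -0.4, 0, 0, 0, -0.57], [-0.3, 0, -0.7, 0, 0, 0, -0.57], [-0.3, 0, -0.99, 0, 0, 0, -0.57], [-0.3, 0.3, -1, 0, 0, 0, -0.57], [-0.3, 0.6, -1, 0, 0, 0, -0.57], [-0.3, 0.9, -1, 0, 0, 0, -0.57], [-0.3, 1, -1, 0, 0, 0, -0.57], [-0.3, 1, -1, 0, 0, 0, -0.57]])

```text
t: 20.3
eef_pos: [416.2, 517.4, 167.0]
ee_rot: [-3.139, -0.001, -2.467]
ft_force: [0.8, -0.1, 0.3]
finger_gap: 0.215
```

```bash
python3 - <<'E'
from h import *
st(); prof()
i,pc=lying('scene'); a=cv2.resize(pc[140:250,180:380],None,fx=4,fy=4)
i,pc=lying('top'); b=cv2.resize(pc[120:300,190:390],None,fx=3,fy=3)
save('end_s.png',a); save('end_t.png',b)
E
```

```text
t 20.3 p [416.2 517.4 167. ] r [-3.139e+00 -1.000e-03 -2.467e+00] F [ 0.8 -0.1  0.3] M [0.04 0.01 0.02] gap 0.215 q [ 0.82  0.33  1.35 -0.    1.46 -1.43]
scene [(5, 64, 43.7), (20, 59, 43.6), (35, 56, 44.1), (50, 56, 44.0), (65, 47, 44.1), (80, 45, 44.0)]
top [(5, 115, 44.2), (20, 117, 44.9), (35, 115, 44.5), (50, 116, 44.4), (65, 115, 44.9), (80, 113, 44.7)]
scene ((75.38317108154297, 10.102994918823242), (72.22602844238281, 143.6673583984375), 89.63856506347656) [[3.299999952316284, -25.600000381469727], [147.0, -26.5], [147.39999389648438, 45.79999923706055], [3.799999952316284, 46.70000076293945]]
top ((76.13719940185547, -8.766447067260742), (49.87587356567383, 145.45919799804688), 89.9933853149414) [[3.4000000953674316, -33.70000076293945], [148.89999389648438, -33.70000076293945], [148.89999389648438, 16.200000762939453], [3.4000000953674316, 16.200000762939453]]
```

View pics/end_t.png

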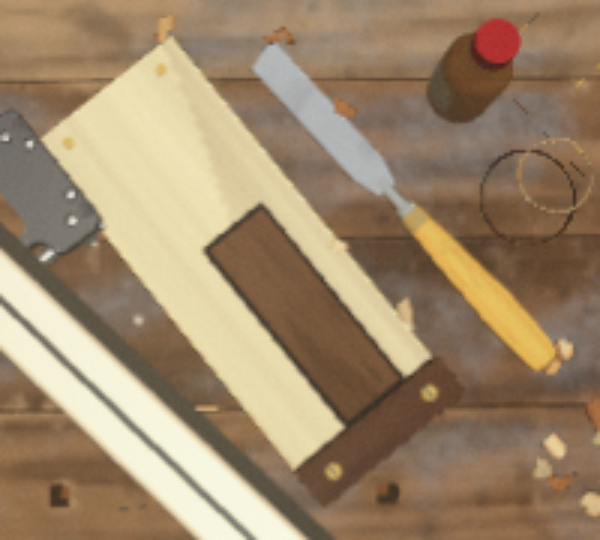

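View pics/end_s.png

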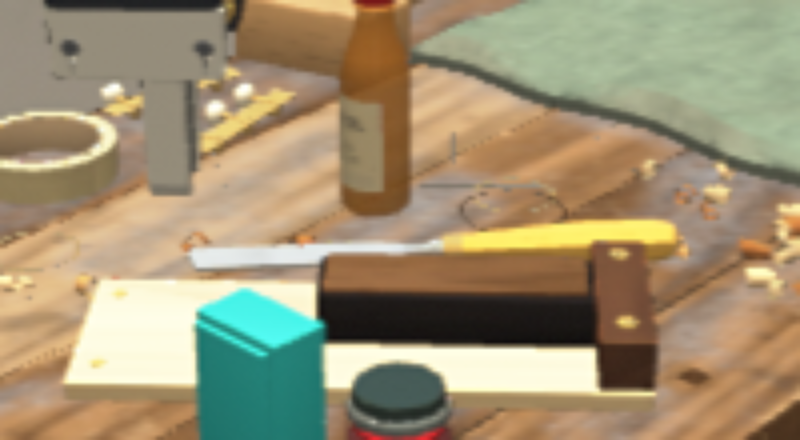

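The strop lies brown face up against the stop, with the chisel, bottle and jar where they were. The arm is clear, so I'm handing in.

```bash
python3 -c "
from plant import robot
print(robot.close_job())"
```

```text
the job is handed in; nothing more can be done
None
```

The strop is lying flat, brown face up, with its foot end snug and square against the stop. I handed the job in with the arm clear, at about 20 s on the robot's clock.

**How it was done:** I closed the fingers lightly on the strop's sides near the top. From there I tipped it slowly about its bottom edge, away from the stop, and lowered it until it lay flat. I then let go, closed the fingers partway and pushed its far end back along the board. At the stop it halted at about 10 N, and I pushed a little more before backing off.

**Last checks:**
- **Flat:** the brown face measures 44–45 mm high along the stretch measured. That is 1–2 mm under the expected 46 mm, within the camera calibration.
- **Square and snug:** the angle to the stop is about 0.01° from the top camera and 0.4° from the scene camera. The far end measures 149 mm from the stop's face against an ideal of 150 mm, and no gap is visible.
- **Off centre:** the strop sits about 9 mm to one side of the board's middle line.
- **Others:** by eye, the chisel and bottle are unmoved in both final views. The jar shows only in the scene view, unmoved there.
- **Wrist force:** near zero, so nothing is being touched.

**What disagreed:**
- One wrist-force reading, at 15° of tilt, briefly suggested the bottom edge had lifted. The next readings showed it pressed down on the board.
- Near flat, the fingers read about 6 mm lower than my tilt estimate predicted. The camera depth showed the strop only 1.4° from flat, so I went by that for the last lowering.

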